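Run the drive carrier out to the pointer and hold it

ROBOT

A 7-joint arm with a two-finger parallel gripper is mounted at the origin on the work surface. World frame = base frame: x ahead of the robot, y to its left, z up, the work surface at z = 0. Lengths are in m, angles in rad, forces in N, time in s.
With the tool pointing down it reaches from about 0.4 to 0.85 m from the base axis. Payload 4.5 kg.
Tool frame: the origin (TCP) lies midway between the tips of the shut fingers; the grasp point (between the pads) lies 19 mm behind it (robot.grasp_offset is the distance from the TCP to the grasp point, in m); z points along the fingers, y is the line along which they close (so a half turn about z gives the same grasp; the last joint's range is limited). The gripper opens to 85 mm and grips with 20 to 120 N. Pads are 22 mm wide; open, the fingers measure 114 mm over their backs; the gripper's body (76 mm by 85 mm) begins 54 mm behind the grasp point. The pads swing forward as they close: fully open they stand 13 mm farther back than shut.
Start: joints at [-1.248, 0.689, -0.195, 1.565, 0.157, 0.902, -0.215], TCP at [0.178, 0.599, 0.231] pointing down, gripper open.
Joint ranges: [-3.01, 3.01], [-0.46, 2.08], [-1.47, 1.51], [0.13, 2.56], [-1, 4.14], [0.04, 2.09], [-2.66, 2.66]. Speed limits (rad/s): [2.57, 2.57, 3.14, 3.14, 3.14, 3.14, 3.14].

INTERFACE

Orientations are given as a rotation vector (axis times angle).
In Python, from plant import robot gives the robot as it stands.
- The arm moves only by the tool jog_arm, never from a script. Its argument "series" is a list of rows, each a list of 7 numbers: the shift along the tool's x, y, z in units of 0.1 m (1.0 is 0.1 m), then the turn, a rotation vector about the tool's x, y, z in units of 30 degrees (1.0 is 30 degrees), then the opening, from 0 (shut) to 1 (fully open). A call has 1 to 12 rows; each row is the pose to reach, as a shift and turn from the pose commanded when the call began, along the tool's axes at that moment; what a row does not reach only later rows make up. A row lasts 1/8 s, in which the tool goes at most 62.5 mm and 10.7 degrees, less where a joint would pass 70% of its speed; a pose out of reach is approached as far as the arm can. A call with a number of a shift or a turn outside -1 to 1 is refused whole. A call with a gripper value outside its range is refused whole. The fingers move at their own pace and stop on an object; "newtons" is the grip in N (left out, the last holds). Time passes only in rows, so rows that repeat a pose let the fingers close. It gives the time, the measured TCP pose, the force, the opening and the grip force at its end, in the units of the state.
- robot.observe(): the state, without advancing time (a new reading comes with each control period).
- robot.snapshot(name): name is "side" or "top" or "wrist"; returns the picture (420x560x3 uint8, blue, green, red); there is no depth.
- robot.camera_info(name): a dict with "K" (3x3 intrinsics, pixels), "rvec" (rotation vector, rad) and "tvec" (3), from world to camera coordinates, as OpenCV has them; the wrist camera has in their place "mount" (4x4, takes a point from camera to tool coordinates, whose origin is the TCP and whose axes are the flange's). Camera axes: x right, y down, z forward; pixel columns grow to the right and rows downward; lengths in m; the calibration is good to about 2 mm. A picture is of the moment at which its call begins: read the wrist's pose just before it. camera_info takes no time and is no camera call.
- robot.close_job(): hands the job in; it is judged then, once.
The state is a dict: "time_s": time; "joints": joint angles; "qvel": joint speeds; "joint_efforts": joint torques, N m; "ee_pos": TCP position; "eef_rot": TCP orientation; "wrist_force": force on the tool from outside, world axes, zero at the start; "torque": the same for the moment, N m; "opening": finger opening in m; "gripper_force": force on a finger pad.
Only numpy, scipy, OpenCV 4.12 (cv2) and the standard library are available. Lean on these libraries where they do the work, as an engineer would, in place of code of your own. Each camera call takes 0.05 s, during which the arm holds its last target. There are 200 camera calls.

TASK

The carrier with the opened hard drive is locked on its stand by the orange gate: draw the gate straight up out of its slots, stand it in the slot of the white rack and let go of it. Then slide the carrier outward by its black grip, flat on the stand, until its yellow front edge is level with the tip of the red pointer, and keep it from tipping: on its own it would fall off the stand, so finish while still holding it there, level and still. Leave the steel pot, the spare drive and the screwdriver where they are.

Things in the scene. Friction and masses are not known exactly. Their poses are not given: they have to be found in the camera images.
- stand: Fixed dark steel stand, 300 long (its x) x 140 wide (y) x 50 high (z) mm, flat top; origin at the centre of its underside on the bench. Its +x is the outward direction in which the carrier slides; it points roughly to world +y (robot's left), turned up to 0.2 rad.
- stand_edge (a point): Middle of the stand's outer top edge, x = 150 mm, 50 mm above the bench; axes as the stand's. Just inside it a light grey slotted cheek rises at each side to 85 mm above the bench, at x = 115.5 to 150 mm and |y| = 46 to 70 mm, leaving a 92 mm passage for the carrier. Slots 11 mm wide at x = 133 mm, open at the top, hold the gate.
- carrier: Loose aluminium board 240 (its x) x 80 (y) x 8 (z) mm, about 0.45 kg, lying along the stand's x on its top, 8 to 30 mm behind the gate; origin at the centre of its underside, +x outward. A black opened drive 100 x 70 x 10 mm with a bright disc is fixed on its outer half (x = 12 to 112 mm); a black square grip stands at its inner end.
- carrier_front (a point): Middle of the carrier's outer top edge (yellow line), x = 120 mm, 8 mm above its underside; axes as the carrier's. The carrier's centre of mass is about 96 mm behind this edge: overhanging more than that it tips unless held. The pointer calls for an overhang of 118 to 148 mm.
- carrier_grip (a point): Centre of the top of the black grip, 24 x 24 x 40 mm, at x = -95 mm, 48 mm above the carrier's underside; its sides are parallel to the carrier's x and y and can be pinched either way. Axes as the carrier's.
- gate: Loose orange plate 8 thick (its x) x 110 wide (y) x 70 high (z) mm, 80 g, standing in the slots of the stand's cheeks across the carrier's path; origin at the middle of its lower edge. At the start its foot rests on the stand's top, its x is along the stand's x, and it stands 35 mm higher than the cheeks. The same both ways round.
- gate_top (a point): Middle of the gate's upper edge, 70 mm above its lower edge; axes as the gate's.
- rack: Fixed white rack, base 60 (its x) x 150 (y) x 8 (z) mm; origin at the centre of its underside. Two ends, rising to 40 mm above the bench, hold a plate upright: slot 16 mm wide in x, 118 mm long in y, open at the top and in the middle (|y| under 38 mm). It stands between robot and stand, on the left or right; its x points roughly to world +x, turned up to 0.25 rad.
- rack_slot (a point): Centre of the slot's floor, 8 mm above the bench; the gate's foot rests here. Axes as the rack's: the plate stands along y.
- gauge: Fixed pointer post on the bench beside the carrier's path, on the side away from the robot: base 40 x 40 x 10 mm, rod 10 mm thick, 75 mm high, with a red pointer at 61 to 67 mm height that reaches 37 mm along its y towards the path. Axes as the stand's; origin under the rod.
- mark (a point): Tip of the red pointer, 64 mm above the bench, about 8 mm beside the carrier's side; axes as the stand's. The carrier's front edge must come to the same place along x. Where along x it stands differs each time.
- pot: Loose steel pot 66 mm wide, 60 mm high; origin at the centre of its underside. Stays.
- spare_drive: Loose silver drive 70 x 100 x 9.5 mm lying flat on the mat at the left; origin at the centre of its underside. Stays.
- screwdriver: Loose screwdriver with red handle lying on the bench at the robot's right. Stays.
Mind the look-alikes: they are no part of the job. Of the things shaped like the gate, the orange one is meant.

How it is judged:
On the way:
1. the gate stands in the rack's slot, let go (horizontal distance between gate and rack_slot below 0.014 m and z of gate in the frame of rack below 0.014 m and angle between gate's own z axis and vertical below 0.5 rad and angle between the y axis of gate and the y axis of rack, either way round below 0.15 rad and contact force between gate and the arm below 0.1 N and contact force between gate and the fingers below 0.1 N), for 0.2 s.
At the end, for the whole second after the job is handed in: Gate let go in the rack slot (foot within 14 mm of its centre and under 14 mm above the bench). Carrier front within 6 mm of the pointer along the slide, carrier resting on the stand, level within 0.04 rad, in line within 0.1 rad, still, fingers holding it with over 1 N (all of step 1 and x of carrier_front in the frame of mark between -0.006 and 0.006 m and angle between carrier's own z axis and vertical below 0.04 rad and contact force between carrier and stand above 0.5 N and contact force between the fingers and carrier above 1 N and angle between the x axis of carrier and the x axis of stand, either way round below 0.1 rad and linear speed of carrier below 0.01 m/s); the arm keeps its last pose, push and grip.
It fails at once if the carrier tips or is lifted off the stand (angle between carrier's own z axis and vertical above 0.2 rad or z of carrier in the frame of stand above 0.07 m).
It fails at once if the pot, the spare drive or the screwdriver is moved (distance of any of pot, spare_drive, screwdriver from where it was at the start of the episode above 0.02 m).
It also fails if it takes over 64 s, if anything falls off the work surface, if the arm or the gripper's body presses on something with over 40 N, if the wrist force passes 120 N, or if a joint passes its speed limit or range.

## Working session

There is one attempt and no reset: what is moved stays moved. The work goes in short steps, Python scripts to look and compute and a tool call to move; the robot and the scene stay as the last step left them, time stands still between calls to the robot, and variables do not carry over. Pictures are saved under pics/ and viewed, at most 10 in all, crops included, and the job is handed in when it is done.

Besides the shell and the picture viewer there is one more tool, called after "Request:" by a JSON object that holds its "method" and its "body". jog_arm: Moves the arm, as the interface text tells. Shifts and turns lie within -1 to 1; 1 stands for 0.1 m of shift or 30 degrees of turn. Its arguments: {"type":"object","properties":{"series":{"type":"array"},"newtons":{"type":"number"}},"required":["series"]}

```bash
ls; mkdir -p pics
python3 - <<'E'
from plant import robot
import cv2,numpy as np
for n in("side","top"):
    im=robot.snapshot(n);cv2.imwrite(f"pics/{n}0.png",im)
    c=robot.camera_info(n);R=cv2.Rodrigues(np.array(c["rvec"]))[0]
    print(n,np.round(c["K"],1).tolist(),(-R.T@np.array(c["tvec"]).ravel()).round(3))
o=robot.observe();print(o); print(robot.grasp_offset, robot.camera_info("wrist"))
E
```

```text
pics
side [[433.4, 0.0, 285.2], [0.0, 433.4, 208.3], [0.0, 0.0, 1.0]] [0.335 0.899 0.736]
top [[458.0, 0.0, 281.5], [0.0, 458.0, 213.0], [0.0, 0.0, 1.0]] [ 0.324 -0.013  1.429]
{'time_s': 0.1, 'joints': array([-1.24822395,  0.68990983, -0.19455963,  1.56621651,  0.15730852,
        0.90251356, -0.21510622]), 'qvel': array([-0.00066136, -0.00097103, -0.00086811, -0.00396897,  0.00028468,
        0.00096388,  0.00011205]), 'joint_efforts': array([-3.60503582e-03, -5.40597832e+01, -1.27217274e+00, -1.58983022e+01,
        9.24413907e-03,  4.35679933e-03,  1.16738636e-05]), 'ee_pos': array([0.17784523, 0.59856313, 0.23056546]), 'eef_rot': array([-4.51848312e-01, -3.10879011e+00,  2.58745647e-03]), 'wrist_force': array([ 0.42204205, -0.20858297,  0.11585358]), 'torque': array([ 0.01953885, -0.03208042,  0.01727238]), 'gripper_force': 0.0, 'opening': 0.08513845447688667}
0.0187 {'K': array([[290.27223139,   0.        , 287.27835519],
       [  0.        , 290.27223139, 206.80414609],
       [  0.        ,   0.        ,   1.        ]]), 'mount': array([[-2.02563352e-04, -9.63335632e-01, -2.68299121e-01,
         6.72276863e-02],
       [ 9.99999783e-01, -2.70192569e-05, -6.57977164e-04,
        -5.33088255e-04],
       [ 6.26603604e-04, -2.68299196e-01,  9.63335429e-01,
        -1.43600599e-01],
       [ 0.00000000e+00,  0.00000000e+00,  0.00000000e+00,
         1.00000000e+00]])}
```

View pics/top0.png

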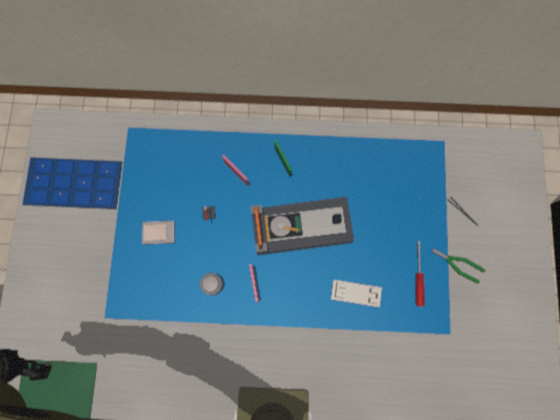

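View pics/side0.png

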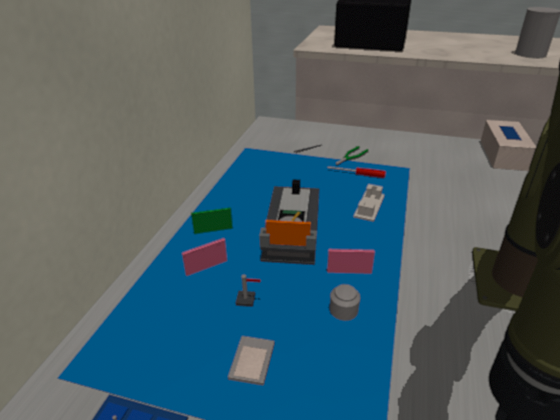

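The top view shows the stand at about (253..353, 198..254), with the orange gate at its left end (258,229) and the grip at (337,219). The rack is at (357,293) and the gauge at (208,213). In the side view the gate is at (288,233), the gauge post at (245,290), the pot at (345,300), and there are pink and green decoy plates.

```bash
cat > h.py <<'E'
from plant import robot
import cv2,numpy as np
from scipy.spatial.transform import Rotation as Ro
def cam(n,o=None):
    c=robot.camera_info(n);K=np.array(c["K"])
    if n=="wrist":
        o=o or robot.observe();M=np.array(c["mount"]);T=np.eye(4)
        T[:3,:3]=Ro.from_rotvec(o["eef_rot"]).as_matrix();T[:3,3]=o["ee_pos"]
        W=np.linalg.inv(T@M)
        return K,W[:3,:3],W[:3,3]
    return K,cv2.Rodrigues(np.array(c["rvec"]))[0],np.array(c["tvec"]).ravel()
def back(C,uv,z):
    K,R,t=C;d=R.T@np.linalg.inv(K)@np.array([uv[0],uv[1],1.]);p=-R.T@t
    return p+d*(z-p[2])/d[2]
def proj(C,P):
    K,R,t=C;q=(np.atleast_2d(P)@R.T+t)@K.T
    return q[:,:2]/q[:,2:]
def world(pose,P): # pose x,y,z0,yaw
    x,y,z,a=pose;P=np.atleast_2d(P).astype(float);c,s=np.cos(a),np.sin(a)
    return np.c_[x+c*P[:,0]-s*P[:,1],y+s*P[:,0]+c*P[:,1],z+P[:,2]]
def snap(n,f):
    o=robot.observe();im=robot.snapshot(n);cv2.imwrite("pics/"+f+".png",im)
    np.savez("pics/"+f+".npz",*cam(n,o));return im
def load(f):
    d=np.load("pics/"+f+".npz");return d["arr_0"],d["arr_1"],d["arr_2"]
E
python3 - <<'E'
from h import *
T=cam("top");S=cam("side")
for n,uv,z in [("s1",(253,207),.05),("s2",(348,198),.05),("s3",(353,242),.05),("s4",(258,254),.05),("gate",(257,226),.12),("grip",(337,219),.1),("rack",(357,293),.02),("gauge",(208,213),.06),("pot",(211,284),.06)]: print(n,back(T,uv,z).round(3))
print("gauge base",back(S,(245,299),0),"tip",back(S,(260,281),.064),"pot",back(S,(345,312),0))
o=robot.observe();print(Ro.from_rotvec(o["eef_rot"]).as_matrix().round(3))
E
```

```text
s1 [0.635 0.09  0.05 ]
s2 [ 0.677 -0.203  0.05 ]
s3 [ 0.54 -0.22  0.05]
s4 [0.49  0.066 0.05 ]
gate [0.563 0.07  0.12 ]
grip [ 0.598 -0.164  0.1  ]
rack [ 0.389 -0.239  0.02 ]
gauge [0.608 0.225 0.06 ]
pot [0.394 0.2   0.06 ]
gauge base [0.62193177 0.23315748 0.        ] tip [0.58365808 0.2304667  0.064     ] pot [0.3917279 0.2108074 0.       ]
[[-0.959  0.285 -0.   ]
 [ 0.285  0.959 -0.002]
 [-0.    -0.002 -1.   ]]
```

Request:
{"method": "jog_arm", "body": {"series": [[0,0,0,0,0,-0.4,1],[0,0,0,0,0,-0.75,1],[0,0,0,0,0,-0.86,1],[0,0,0,0,0,-0.86,1]]}}

```text
time_s: 0.6
ee_pos: [0.178, 0.5988, 0.2308]
eef_rot: [0.252, -3.131, 0.001]
wrist_force: [-0.6, 0.3, -0.9]
opening: 0.0855
gripper_force: 0.0
```

Request:
{"method": "jog_arm", "body": {"series": [[-0.2,-0.45,-0.05,0,0,0,1],[-0.38,-0.9,-0.1,0,0,0,1],[-0.38,-0.9,-0.1,0,0,0,1]]}}

```text
time_s: 0.98
ee_pos: [0.2336, 0.5125, 0.2413]
eef_rot: [-0.241, 3.13, -0.006]
wrist_force: [-0.3, 0.1, -0.2]
opening: 0.0856
gripper_force: 0.0
```

Request:
{"method": "jog_arm", "body": {"series": [[-0.2,-0.45,-0.05,0,0,0,1],[-0.38,-0.9,-0.1,0,0,0,1],[-0.38,-0.9,-0.1,0,0,0,1]]}}

```text
time_s: 1.35
ee_pos: [0.2844, 0.4307, 0.2513]
eef_rot: [-0.242, 3.131, -0.004]
wrist_force: [-0.3, 0.6, 0.4]
opening: 0.085
gripper_force: 0.0
```

Request:
{"method": "jog_arm", "body": {"series": [[-0.2,-0.45,-0.05,0,0,0,1],[-0.38,-0.9,-0.1,0,0,0,1],[-0.38,-0.9,-0.1,0,0,0,1]]}}

```text
time_s: 1.72
ee_pos: [0.3358, 0.3489, 0.2613]
eef_rot: [-0.244, 3.131, -0.002]
wrist_force: [-0.3, 0.3, 0.3]
opening: 0.0853
gripper_force: 0.0
```

Request:
{"method": "jog_arm", "body": {"series": [[-0.2,-0.45,-0.05,0,0,0,1],[-0.38,-0.9,-0.1,0,0,0,1],[-0.38,-0.9,-0.1,0,0,0,1]]}}

```text
time_s: 2.1
ee_pos: [0.3876, 0.2669, 0.2713]
eef_rot: [-0.245, 3.131, -0.001]
wrist_force: [-0.4, 0.7, -0.2]
opening: 0.0856
gripper_force: 0.0
```

Request:
{"method": "jog_arm", "body": {"series": [[-0.2,-0.45,-0.05,0,0,0,1],[-0.38,-0.9,-0.1,0,0,0,1],[-0.38,-0.9,-0.1,0,0,0,1]]}}

```text
time_s: 2.48
ee_pos: [0.4396, 0.1847, 0.2813]
eef_rot: [-0.246, 3.131, 0.0]
wrist_force: [-0.4, 0.0, 0.2]
opening: 0.0858
gripper_force: 0.0
```

Request:
{"method": "jog_arm", "body": {"series": [[-0.2,-0.45,-0.05,0,0,0,1],[-0.38,-0.9,-0.1,0,0,0,1],[-0.38,-0.9,-0.1,0,0,0,1]]}}

```text
time_s: 2.85
ee_pos: [0.4916, 0.1023, 0.2912]
eef_rot: [-0.247, 3.13, 0.0]
wrist_force: [-0.8, -0.4, -0.3]
opening: 0.0853
gripper_force: 0.0
```

Request:
{"method": "jog_arm", "body": {"series": [[-0.2,-0.3,-0.05,0,0,0,1],[-0.4,-0.6,-0.1,0,0,0,1],[-0.4,-0.6,-0.1,0,0,0,1],[-0.4,-0.6,-0.1,0,0,0,1]]}}

```text
time_s: 3.35
ee_pos: [0.5382, 0.0536, 0.301]
eef_rot: [0.26, -3.13, -0.004]
wrist_force: [-0.6, 0.4, -0.1]
opening: 0.0855
gripper_force: 0.0
```

Run:
```python
from h import *
snap("wrist","w1"); print(robot.observe()["joints"].round(2))
```

```text
[ 0.06  0.51 -0.38  1.72  0.22  0.95  1.32]
```

View pics/w1.png

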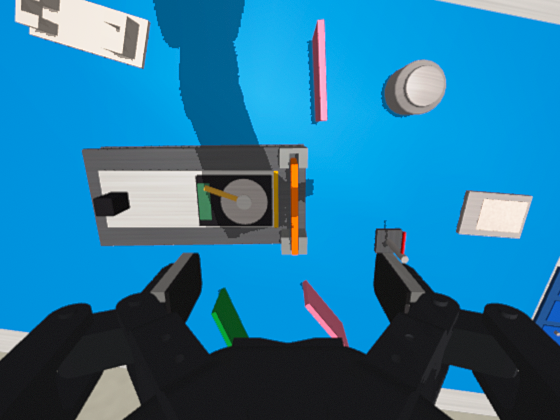

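The wrist view shows the gate on edge at about (294,203), the yellow carrier edge at x≈276 and the grip at (112,204). The gauge's red pointer is at (403,243), the rack at the upper left (85,30) and the pot at (415,87).

Run:
```python
from h import *
im=cv2.imread("pics/w1.png");C=load("w1");hsv=cv2.cvtColor(im,cv2.COLOR_BGR2HSV)
def seg(lo,hi,box):
    m=cv2.inRange(hsv,lo,hi);k=np.zeros_like(m);x0,y0,x1,y1=box;k[y0:y1,x0:x1]=m[y0:y1,x0:x1];return k
def rep(n,m):
    r=cv2.minAreaRect(cv2.findNonZero(m));print(n,cv2.countNonZero(m),cv2.boxPoints(r).round(1).tolist())
rep("gate",seg((5,150,120),(18,255,255),(280,130,310,265)))
rep("red",seg((0,150,80),(4,255,255),(370,215,420,275)))
rep("yellow",seg((18,120,80),(32,255,255),(268,150,286,240)))
def up(a,b,c,d,s):return cv2.resize(im[b:d,a:c],None,fx=s,fy=s,interpolation=cv2.INTER_CUBIC)
g=np.zeros((600,800,3),np.uint8)
def put(a,x,y): g[y:y+a.shape[0],x:x+a.shape[1]]=a
put(up(260,135,330,265,4),0,0)      #280x520
put(up(370,215,420,275,5),285,0)    #250x300
put(up(75,180,135,230,4),540,0)   #240x200
put(up(0,0,160,75,3),285,305)    #480x225
cv2.imwrite("pics/m1.png",g)
```

```text
gate 687 [[289.70001220703125, 158.0], [297.0, 157.89999389648438], [298.3999938964844, 254.0], [291.1000061035156, 254.10000610351562]]
red 41 [[400.5, 253.0], [402.5, 232.89999389648438], [404.3999938964844, 233.0], [402.3999938964844, 253.10000610351562]]
yellow 257 [[274.0, 171.0], [278.0, 171.0], [278.0, 227.0], [274.0, 227.0]]
```

View pics/m1.png

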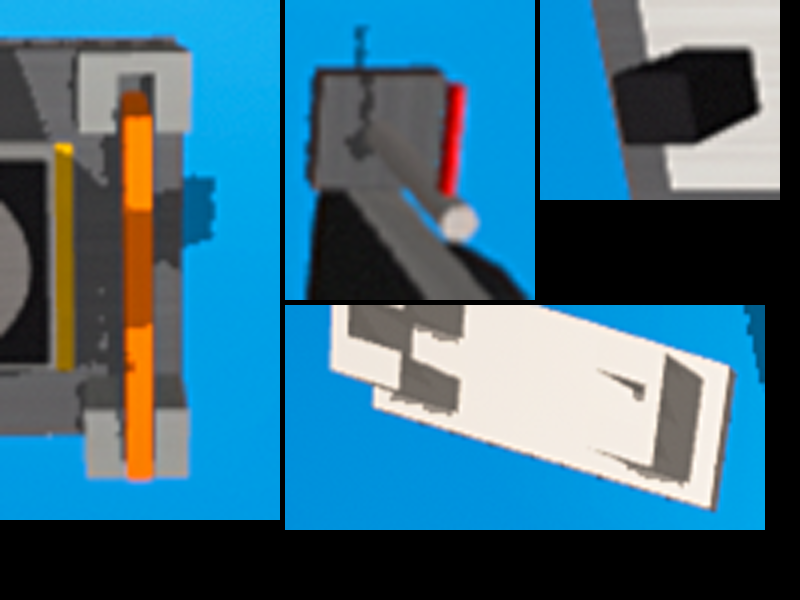

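The composite shows the gate's top edge from (294,158) to (295,254), the cheek tops either side of it, the red tip at (404,232), the grip top at about (110,209) and the rack's slot running through the white base.

Run:
```python
from h import *
from scipy.optimize import least_squares
C=load("w1");T=cam("top");S=cam("side")
b=lambda uv,z:back(C,uv,z)
g1=b((293.4,158),.12);g2=b((294.8,254),.12);print("gate",g1.round(4),g2.round(4),np.linalg.norm(g1-g2),(g1+g2)/2, "normal ang",np.degrees(np.arctan2(*(g1-g2)[[1,0]]))-90)
# stand corners, lower outline at z=0.05 top: visible
q=lambda x,y:(260+x/4,135+y/4)
# cheeks top faces
A=[(79,52),(191,52),(191,131),(79,131)];Bc=[(85,408),(189,408),(189,479),(87,479)]
ch=np.array([b(q(*p),.085)[:2] for p in A+Bc])
m=np.array([(115.5,70),(150,70),(150,46),(115.5,46),(115.5,-46),(150,-46),(150,-70),(115.5,-70)])/1e3
def fit(m,w):
    f=lambda p:(world((p[0],p[1],0,p[2]),np.c_[m,0*m[:,0]])[:,:2]-w).ravel()
    r=least_squares(f,[.58,-.07,1.73]);return r.x,np.abs(f(r.x)).max()
p,e=fit(m,ch);print("stand",p,e,np.degrees(p[2]))
y1=b((276,171),.058);y2=b((276,227),.058);print("front",y1,y2,np.linalg.norm(y1-y2))
gq=lambda x,y:(75+(x-540)/4,180+y/4)
gc=[b(gq(*z),.098) for z in [(613,75),(687,70),(695,143),(625,143)]]
G=np.mean(gc,0);print("grip?",G,[np.linalg.norm(gc[i]-gc[i-1]).round(4) for i in range(4)])
t=b((404.2,231.8),.066)
def instand(w):
    c,s=np.cos(p[2]),np.sin(p[2]);d=w[:2]-p[:2];return np.array([c*d[0]+s*d[1],-s*d[0]+c*d[1]])
for n,w in [("gate",(g1+g2)/2),("front",(y1+y2)/2),("grip",G),("tip",t)]: print(n,instand(w))
rq=lambda x,y:(0+(x-285)/3,(y-305)/3)
for z,pt in [(.008,(714,509)),(.008,(733,372)),(.008,(374,409)),(.04,(331,370)),(.04,(403,390))]:print(pt,b(rq(*pt),z).round(4))
print("tool->gate",robot.observe()["ee_pos"])
```

```text
gate [0.5041 0.0543 0.12  ] [0.6179 0.0757 0.12  ] 0.11575399869154616 [0.56097721 0.06499827 0.12      ] normal ang -259.35483304946115
stand [ 0.58826395 -0.06417045  1.74830517] 0.0012644439219410275 100.17050737925408
front [0.53106403 0.03680418 0.058     ] [0.6093283  0.04903686 0.058     ] 0.07921448507948789
grip? [ 0.60414705 -0.16608747  0.098     ] [np.float64(0.0219), np.float64(0.023), np.float64(0.0235), np.float64(0.0218)]
gate [0.13195729 0.00404961]
front [ 0.10859859 -0.00112603]
grip [-0.10312017  0.0023628 ]
tip [ 0.28587384 -0.04725478]
(714, 509) [ 0.4282 -0.1663  0.008 ]
(733, 372) [ 0.3709 -0.1599  0.008 ]
(374, 409) [ 0.412 -0.317  0.008]
(331, 370) [ 0.4048 -0.3071  0.04  ]
(403, 390) [ 0.4073 -0.2786  0.04  ]
tool->gate [0.53800399 0.05340473 0.3010916 ]
```

```bash
cat >> h.py <<'E'
def plan(p,yang):
    """shift (tool axes, 0.1 m) and turn (30 deg units) to TCP p pointing down with tool y at world angle yang (deg)"""
    o=robot.observe();R=Ro.from_rotvec(o["eef_rot"]);y=np.radians(yang)
    Y=np.array([np.cos(y),np.sin(y),0]);Z=np.array([0,0,-1.]);G=np.c_[np.cross(Y,Z),Y,Z]
    d=R.inv().apply(np.array(p)-o["ee_pos"])/.1
    t=(R.inv()*Ro.from_matrix(G)).as_rotvec()/np.radians(30)
    print(p,"shift",d.round(3),"turn",t.round(3))
def S2W(x,y): return world((.5883,-.0642,0,np.radians(100.17)),(x,y,0))[0][:2]
E
python3 - <<'E'
from h import *
x,y=S2W(.133,.001); print(x,y)
plan((x,y,.14),100.17); plan((x,y,.083),100.17)
E
```

```text
0.5638319826092838 0.06653376046365225
(np.float64(0.5638319826092838), np.float64(0.06653376046365225), 0.14) shift [-0.277  0.084  1.611] turn [ 0.004 -0.001 -0.022]
(np.float64(0.5638319826092838), np.float64(0.06653376046365225), 0.083) shift [-0.278  0.082  2.181] turn [ 0.004 -0.001 -0.022]
```

Request:
{"method": "jog_arm", "body": {"series": [[-0.14,0.04,0.5,0,0,-0.02,1],[-0.28,0.08,1,0,0,-0.02,1],[-0.28,0.08,1,0,0,-0.02,1]]}}

```text
time_s: 3.78
ee_pos: [0.5624, 0.0645, 0.1981]
eef_rot: [0.275, -3.121, -0.001]
wrist_force: [0.6, -0.8, 0.2]
opening: 0.0855
gripper_force: 0.0
```

Request:
{"method": "jog_arm", "body": {"series": [[0,0,0.3,0,0,0,1],[0,0,0.6,0,0,0,1],[0,0,0.6,0,0,0,1],[0,0,0.6,0,0,0,1]]}}

```text
time_s: 4.28
ee_pos: [0.5663, 0.0633, 0.1435]
eef_rot: [-0.27, 3.127, 0.001]
wrist_force: [0.5, -0.6, -0.3]
opening: 0.0851
gripper_force: 0.0
```

Run:
```python
from h import *
x,y=S2W(.133,.001);plan((x,y,.083),100.17)
im=snap("wrist","w2");C=load("w2")
hsv=cv2.cvtColor(im,cv2.COLOR_BGR2HSV);m=cv2.inRange(hsv,(4,150,90),(18,255,255))
r=cv2.boundingRect(cv2.findNonZero(m));print(r)
for z in (.12,.085):print(z,proj(C,np.array([[*S2W(a,b),z] for a in(.129,.137) for b in(.055,-.055)])).round(1).tolist())
```

```text
(np.float64(0.5638319826092838), np.float64(0.06653376046365225), 0.083) shift [0.021 0.036 0.605] turn [ 0.001  0.006 -0.009]
(151, 141, 150, 174)
0.12 [[287.8, 147.4], [288.6, 315.1], [302.0, 147.3], [300.6, 315.1]]
0.085 [[287.7, 143.5], [288.4, 287.0], [299.4, 143.5], [298.6, 286.9]]
```

View pics/w2.png

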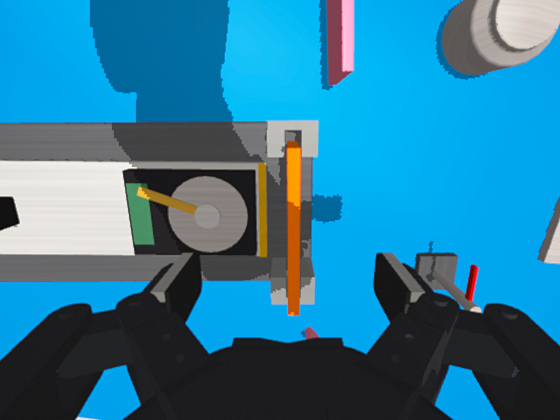

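The view shows the gate's edge at (294, 141–315), centred between the open pads at x≈190 and x≈385, and it matches the prediction. I'll descend and grip.

Request:
{"method": "jog_arm", "body": {"series": [[0.01,0.02,0.3,0,0,0,1],[0.02,0.03,0.6,0,0,0,1],[0.02,0.03,0.6,0,0,0,1],[0.02,0.03,0.6,0,0,0,1]]}}

```text
time_s: 4.82
ee_pos: [0.5641, 0.0654, 0.0829]
eef_rot: [-0.269, 3.127, 0.001]
wrist_force: [0.1, 0.3, 0.1]
opening: 0.0853
gripper_force: 0.0
```

Request:
{"method": "jog_arm", "body": {"series": [[0,0,0,0,0,0,0.5],[0,0,0,0,0,0,0],[0,0,0,0,0,0,0],[0,0,0,0,0,0,0],[0,0,0,0,0,0,0],[0,0,0,0,0,0,0],[0,0,0,0,0,0,0],[0,0,0,0,0,0,0]], "newtons": 30}}

```text
time_s: 5.82
ee_pos: [0.5629, 0.0652, 0.0813]
eef_rot: [-0.27, 3.13, 0.0]
wrist_force: [-1.4, 0.4, 0.8]
opening: 0.0075
gripper_force: 34.6
```

Request:
{"method": "jog_arm", "body": {"series": [[0,0,-0.15,0,0,0,0],[0,0,-0.35,0,0,0,0],[0,0,-0.55,0,0,0,0],[0,0,-0.8,0,0,0,0],[0,0,-1,0,0,0,0],[0,0,-1,0,0,0,0],[0,0,-1,0,0,0,0]]}}

```text
time_s: 6.7
ee_pos: [0.5624, 0.0647, 0.181]
eef_rot: [0.27, -3.129, 0.0]
wrist_force: [-0.2, -0.6, -1.9]
opening: 0.0073
gripper_force: 34.3
```

Run:
```python
from h import *
o=robot.observe();print(o["joints"].round(2),o["ee_pos"],o["gripper_force"])
for a in (83.8-90,83.8+90):plan((.391,-.2377,.19),a)
```

```text
[-0.    0.69 -0.33  1.79  0.32  0.71  1.24] [0.56238363 0.06470666 0.1809642 ] 34.28797423839569
(0.391, -0.2377, 0.19) shift [ 2.206 -2.687 -0.088] turn [-2.000e-03 -1.000e-03  3.535e+00]
(0.391, -0.2377, 0.19) shift [ 2.206 -2.687 -0.088] turn [ 1.000e-03 -2.000e-03 -2.465e+00]
```

Request:
{"method": "jog_arm", "body": {"series": [[0.25,-0.3,-0.01,0,0,0.3,0],[0.5,-0.6,-0.02,0,0,0.6,0],[0.73,-0.9,-0.03,0,0,0.9,0],[0.73,-0.9,-0.03,0,0,0.9,0]]}}

```text
time_s: 7.2
ee_pos: [0.5037, -0.0399, 0.1833]
eef_rot: [-0.477, -3.101, 0.006]
wrist_force: [0.1, 1.1, -1.4]
opening: 0.0075
gripper_force: 34.3
```

Run:
```python
from h import *
plan((.391,-.2377,.19),-6.2)
```

```text
(0.391, -0.2377, 0.19) shift [ 0.481 -2.226 -0.056] turn [-0.011 -0.     2.624]
```

Request:
{"method": "jog_arm", "body": {"series": [[0.08,-0.35,-0.01,0,0,0.3,0],[0.16,-0.7,-0.02,0,0,0.6,0],[0.24,-1,-0.05,0,0,0.9,0],[0.24,-1,-0.05,0,0,0.9,0]]}}

```text
time_s: 7.7
ee_pos: [0.4526, -0.1261, 0.1888]
eef_rot: [-1.184, -2.908, 0.002]
wrist_force: [0.4, -0.3, -0.7]
opening: 0.0074
gripper_force: 34.3
```

Request:
{"method": "jog_arm", "body": {"series": [[-0.1,-0.35,0,0,0,0.3,0],[-0.2,-0.7,0,0,0,0.6,0],[-0.34,-1,0,0,0,0.87,0],[-0.34,-1,0,0,0,0.87,0]]}}

```text
time_s: 8.2
ee_pos: [0.4087, -0.2213, 0.1889]
eef_rot: [1.809, 2.568, -0.001]
wrist_force: [0.3, 0.3, -1.2]
opening: 0.0079
gripper_force: 34.3
```

Request:
{"method": "jog_arm", "body": {"series": [[-0.03,-0.06,0,0,0,0.3,0],[-0.06,-0.12,0,0,0,0.6,0],[-0.09,-0.18,0,0,0,0.86,0],[-0.09,-0.18,0,0,0,0.86,0],[-0.09,-0.18,0,0,0,0.86,0]]}}

```text
time_s: 8.82
ee_pos: [0.3958, -0.2333, 0.189]
eef_rot: [-2.329, -2.107, -0.001]
wrist_force: [0.0, -0.6, -1.6]
opening: 0.0074
gripper_force: 34.3
```

Run:
```python
from h import *
plan((.391,-.2377,.19),-6.2)
im=snap("wrist","w3");snap("top","t3");print(robot.observe()["joints"].round(2))
```

```text
(0.391, -0.2377, 0.19) shift [-0.049 -0.043 -0.01 ] turn [ 0.001 -0.002  0.016]
[ 0.35  0.56  0.13  2.11 -0.15  0.49  0.5 ]
```

View pics/w3.png

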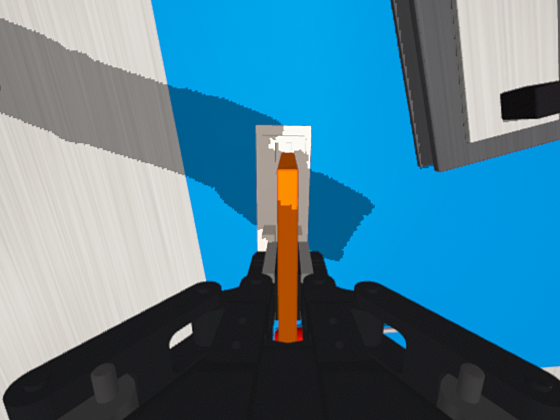

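The gate hangs at x≈288 over the white rack, whose far end spans about (256–311, 126). Next I'll check the rack pose with an overlay.

Run:
```python
from h import *
im=cv2.imread("pics/w3.png");C=load("w3");s=5;a,b=240,115
up=cv2.resize(im[b:b+120,a:a+80],None,fx=s,fy=s,interpolation=cv2.INTER_CUBIC);raw=up.copy()
rk=(.391,-.2377,0,np.radians(-6.2))
def loop(P,col):
    q=((proj(C,world(rk,P))-[a,b]+.5)*s).astype(int);cv2.polylines(up,[q],True,col,1)
loop([(x/1e3,y/1e3,.008) for x,y in((-30,-75),(30,-75),(30,75),(-30,75))],(0,0,255))
loop([(x/1e3,y/1e3,.04) for x,y in((-8,38),(8,38),(8,59),(-8,59))],(0,255,0))
T=robot.observe();yaw=np.radians(-6.2)
# gate relative tool: ends at TCP + along rack y
e=np.array(T["ee_pos"]);u=np.array([-np.sin(yaw),np.cos(yaw),0])
print("gate top z guess .22 ends",proj(C,np.array([e+u*.055+[0,0,.039],e+u*.055-[0,0,.031]])))
cv2.imwrite("pics/m3.png",np.hstack([raw,up]))
```

```text
gate top z guess .22 ends [[285.46513971 163.25025585]
 [286.35841095 148.46521012]]
```

View pics/m3.png

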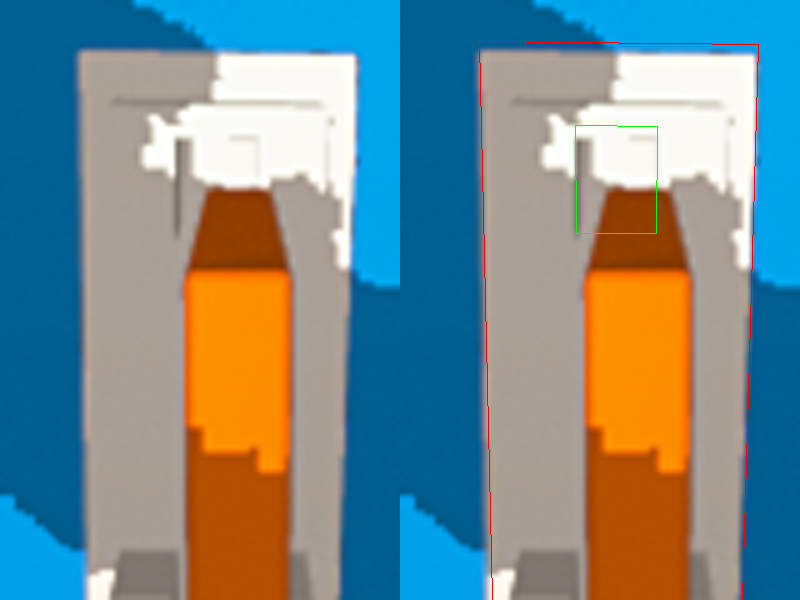

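Run:
```python
from h import *
plan((.3903,-.2374,.189),-6.2);plan((.3903,-.2374,.041),-6.2)
```

```text
(0.3903, -0.2374, 0.189) shift [-0.041 -0.048  0.001] turn [ 0.001 -0.001  0.012]
(0.3903, -0.2374, 0.041) shift [-0.042 -0.048  1.481] turn [ 0.001 -0.001  0.012]
```

Request:
{"method": "jog_arm", "body": {"series": [[-0.04,-0.05,0.3,0,0,0.01,0],[-0.04,-0.05,0.6,0,0,0.01,0],[-0.04,-0.05,0.9,0,0,0.01,0],[-0.04,-0.05,0.9,0,0,0.01,0],[-0.04,-0.05,0.9,0,0,0.01,0]]}}

```text
time_s: 9.55
ee_pos: [0.3899, -0.2381, 0.0999]
eef_rot: [2.34, 2.095, 0.001]
wrist_force: [0.5, -0.2, -0.3]
opening: 0.0078
gripper_force: 34.2
```

Run:
```python
from h import *
plan((.3903,-.2374,.041),-6.2)
im=snap("wrist","w4");C=load("w4");s=5;a,b=240,130
up=cv2.resize(im[b:b+120,a:a+80],None,fx=s,fy=s,interpolation=cv2.INTER_CUBIC);raw=up.copy()
rk=(.3905,-.240,0,np.radians(-6.2))
def loop(P,col):
    q=((proj(C,world(rk,P))-[a,b]+.5)*s).astype(int);cv2.polylines(up,[q],True,col,1)
loop([(x/1e3,y/1e3,.008) for x,y in((-30,-75),(30,-75),(30,75),(-30,75))],(0,0,255))
loop([(x/1e3,y/1e3,.04) for x,y in((-8,38),(8,38),(8,59),(-8,59))],(0,255,0))
cv2.imwrite("pics/m4.png",np.hstack([raw,up]))
```

```text
(0.3903, -0.2374, 0.041) shift [0.008 0.003 0.589] turn [ 0.002  0.    -0.004]
```

View pics/m4.png

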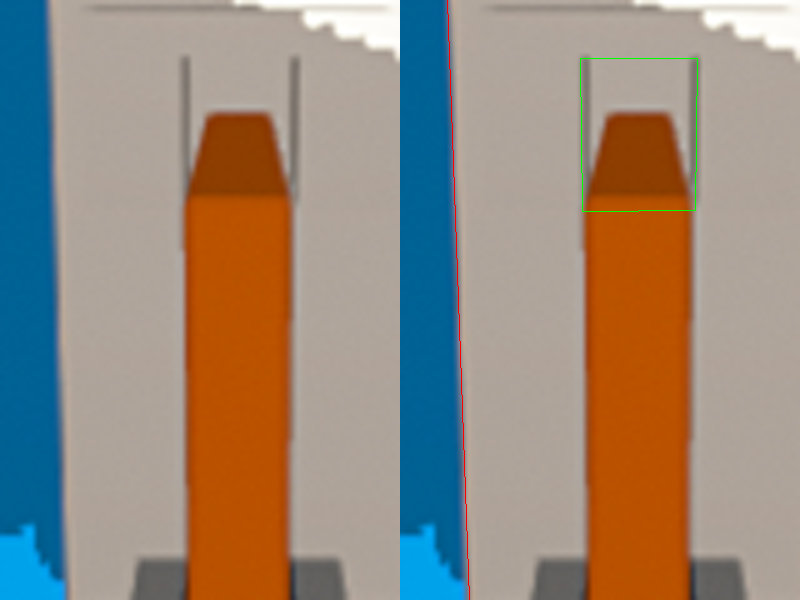

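The overlay matches the rack's slot, and the gate is centred in it laterally.

Run:
```python
from h import *
C=load("w4");a=np.radians(-6.2)
for uv,z in [((287.5,152.6),.0686),((287.5,169),.1386)]:
    d=(back(C,uv,z)[:2]-[.3905,-.240]);print(np.cos(a)*d[0]+np.sin(a)*d[1],-np.sin(a)*d[0]+np.cos(a)*d[1])
```

```text
0.00014857872861382022 0.0538198387995359
0.00015910722249565332 0.05421377500628234
```

Request:
{"method": "jog_arm", "body": {"series": [[0.01,0,0.2,0,0,0,0],[0.01,0,0.4,0,0,0,0],[0.01,0,0.5,0,0,0,0],[0.01,0,0.59,0,0,0,0],[0.01,0,0.59,0,0,0,0]]}}

```text
time_s: 10.22
ee_pos: [0.3895, -0.237, 0.0402]
eef_rot: [-2.341, -2.095, -0.0]
wrist_force: [1.1, 0.0, -0.8]
opening: 0.0076
gripper_force: 34.3
```

Request:
{"method": "jog_arm", "body": {"series": [[0,0,0,0,0,0,0.3],[0,0,0,0,0,0,0.6],[0,0,0,0,0,0,0.8],[0,0,0,0,0,0,0.8],[0,0,0,0,0,0,0.8]]}}

```text
time_s: 10.85
ee_pos: [0.3895, -0.237, 0.0403]
eef_rot: [-2.341, -2.095, -0.0]
wrist_force: [0.3, -0.5, 0.3]
opening: 0.0684
gripper_force: 0.0
```

Request:
{"method": "jog_arm", "body": {"series": [[0,0,-0.2,0,0,0,0.8],[0,0,-0.6,0,0,0,0.8],[0,0,-1,0,0,0,0.8],[0,0,-1,0,0,0,0.8]]}}

```text
time_s: 11.35
ee_pos: [0.3909, -0.2378, 0.1425]
eef_rot: [2.337, 2.092, 0.003]
wrist_force: [0.8, -0.2, -1.3]
opening: 0.0681
gripper_force: 0.0
```

Request:
{"method": "jog_arm", "body": {"series": [[0,0,-0.6,0,0,0,0.8],[0,0,-0.9,0,0,0,0.8],[0,0,-0.9,0,0,0,0.8]]}}

```text
time_s: 11.72
ee_pos: [0.3904, -0.2375, 0.2313]
eef_rot: [2.338, 2.093, 0.002]
wrist_force: [-0.4, 0.1, -1.1]
opening: 0.0681
gripper_force: 0.0
```

Run:
```python
from h import *
im=snap("wrist","w5");C=load("w5")
hsv=cv2.cvtColor(im,cv2.COLOR_BGR2HSV);m=cv2.inRange(hsv,(4,150,60),(18,255,255));m[300:]=0
n,l,st,ce=cv2.connectedComponentsWithStats(m);i=1+st[1:,4].argmax();print(st[i])
r=cv2.boxPoints(cv2.minAreaRect(cv2.findNonZero((l==i).astype(np.uint8))));a=np.radians(-6.2)
print("obs",r.round(1).tolist())
rk=(.3905,-.240,0,a)
for z in(.078,.008):print("exp",z,proj(C,world(rk,[(x,y,z) for x in(-.004,.004) for y in(-.055,.055)])).round(1).tolist())
# carrier grip grasp plan: tool y along stand x (100.17) or across (10.17 / -169.83)
gx,gy=S2W(.1086-.215,0);print("grip",gx,gy,robot.observe()["joints"].round(2))
for an in(10.17,100.17,-79.83):plan((gx,gy,.2),an)
```

```text
[282 139   8 103 715]
obs [[282.0, 139.0], [289.0, 139.0], [289.0, 241.0], [282.0, 241.0]]
exp 0.078 [[283.2, 243.2], [282.5, 140.9], [290.5, 243.2], [290.5, 140.9]]
exp 0.008 [[283.8, 222.6], [283.3, 137.9], [289.8, 222.6], [289.8, 137.9]]
grip 0.6070869833570477 -0.16892826388488455 [ 0.33  0.48  0.18  2.07 -0.14  0.6   0.49]
(np.float64(0.6070869833570477), np.float64(-0.16892826388488455), 0.2) shift [0.916 2.087 0.301] turn [ 0.001  0.    -0.55 ]
(np.float64(0.6070869833570477), np.float64(-0.16892826388488455), 0.2) shift [0.916 2.087 0.301] turn [ 1.00e-03  1.00e-03 -3.55e+00]
(np.float64(0.6070869833570477), np.float64(-0.16892826388488455), 0.2) shift [0.916 2.087 0.301] turn [ 1.00e-03 -1.00e-03  2.45e+00]
```

The gate stands in the rack as expected. Next is the carrier grip.

Request:
{"method": "jog_arm", "body": {"series": [[0.15,0.35,0,0,0,-0.2,0.8],[0.3,0.7,0,0,0,-0.4,0.8],[0.45,1,0,0,0,-0.55,0.8],[0.45,1,0,0,0,-0.55,0.8]]}}

```text
time_s: 12.28
ee_pos: [0.4955, -0.201, 0.2279]
eef_rot: [-2.009, -2.412, -0.002]
wrist_force: [-0.3, -0.3, -0.3]
opening: 0.0681
gripper_force: 0.0
```

Request:
{"method": "jog_arm", "body": {"series": [[0.07,0.5,0,0,0,0,0.8],[0.14,1,0,0,0,0,0.8],[0.14,1,0,0,0,0,0.8],[0.14,1,0,0,0,0,0.8]]}}

```text
time_s: 12.78
ee_pos: [0.5875, -0.1728, 0.2285]
eef_rot: [-2.016, -2.405, 0.004]
wrist_force: [0.1, -0.0, -0.3]
opening: 0.0683
gripper_force: 0.0
```

Run:
```python
from h import *
im=snap("wrist","w6");C=load("w6")
gx,gy=S2W(.1086-.215,0);plan((gx,gy,.2),10.17);plan((gx,gy,.064),10.17)
g=[[*S2W(.1086-.215+a,b),.098] for a,b in((-.012,-.012),(.012,-.012),(.012,.012),(-.012,.012))]
print(proj(C,np.array(g)).round(1).tolist())
f=proj(C,np.array([[*S2W(.1086,b),.058] for b in(-.04,.04)]+[[*S2W(.286,-.047),.067]]));print(f.round(1).tolist())
cv2.imwrite("pics/m6.png",im)
```

```text
(np.float64(0.6070869833570477), np.float64(-0.16892826388488455), 0.2) shift [0.007 0.203 0.289] turn [-0.008 -0.001 -0.005]
(np.float64(0.6070869833570477), np.float64(-0.16892826388488455), 0.064) shift [0.007 0.208 1.649] turn [-0.008 -0.001 -0.005]
[[320.1, 209.1], [320.8, 185.1], [295.8, 185.1], [295.7, 209.1]]
[[353.7, -44.4], [265.3, -43.9], [381.2, -350.6]]
```

View pics/m6.png

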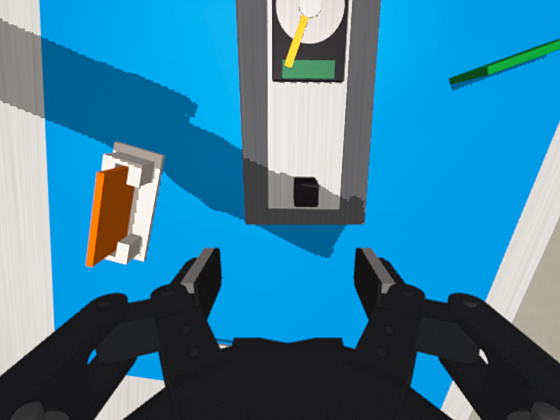

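The grip is at about (306,193), 2 px from its predicted position. The gate is upright in the rack at the left.

Request:
{"method": "jog_arm", "body": {"series": [[0,0.1,0.4,0,0,0,0.8],[0.01,0.19,0.8,0,0,0,0.8],[0.01,0.19,1,0,0,0,0.8],[0.01,0.19,1,0,0,0,0.8]]}}

```text
time_s: 13.32
ee_pos: [0.6054, -0.1684, 0.1286]
eef_rot: [-2.016, -2.404, 0.005]
wrist_force: [-0.8, 0.0, 1.1]
opening: 0.0686
gripper_force: 0.0
```

Run:
```python
from h import *
im=snap("wrist","w7");C=load("w7")
gx,gy=S2W(.1086-.215,0.0015);plan((gx,gy,.064),10.17)
g=[[*S2W(.1086-.215+a,b),.098] for a,b in((-.012,-.012),(.012,-.012),(.012,.012),(-.012,.012))]
print(proj(C,np.array(g)).round(1).tolist())
v=im.max(2);m=(v<45).astype(np.uint8);m[260:]=0
n,l,st,ce=cv2.connectedComponentsWithStats(m)
print([s.tolist() for s in st[1:] if s[4]>100])
```

```text
(np.float64(0.6056105510654375), np.float64(-0.16919311797356473), 0.064) shift [-0.003 -0.011  0.66 ] turn [-0.004 -0.    -0.004]
[[307.6, 253.2], [308.2, 218.1], [270.2, 218.1], [270.8, 253.1]]
[[236, 56, 106, 6, 349], [269, 202, 37, 48, 1678], [208, 248, 13, 12, 106]]
```

Request:
{"method": "jog_arm", "body": {"series": [[0.02,0,0.25,0,0,0,0.8],[0.02,0,0.5,0,0,0,0.8],[0.02,0,0.65,0,0,0,0.8],[0.02,0,0.65,0,0,0,0.8]]}}

```text
time_s: 13.88
ee_pos: [0.6075, -0.166, 0.0652]
eef_rot: [-2.016, -2.408, 0.001]
wrist_force: [1.0, 0.5, 0.4]
opening: 0.0681
gripper_force: 0.0
```

Request:
{"method": "jog_arm", "body": {"series": [[0.02,0,0,0,0,0,0.5],[0.02,0,0,0,0,0,0.2],[0.02,0,0,0,0,0,0],[0.02,0,0,0,0,0,0],[0.02,0,0,0,0,0,0],[0.02,0,0,0,0,0,0],[0.02,0,0,0,0,0,0]], "newtons": 60}}

```text
time_s: 14.75
ee_pos: [0.6075, -0.1639, 0.0663]
eef_rot: [2.015, 2.41, -0.0]
wrist_force: [-3.1, 0.1, 6.8]
opening: 0.0234
gripper_force: 60.7
```

Run:
```python
from h import *
o=robot.observe();print({k:np.round(o[k],3) for k in("ee_pos","wrist_force","torque","joints","opening")})
for n in("top","side"):
    im=snap(n,n+"8");C=load(n+"8");print(n,proj(C,np.array([[*S2W(.1086,b),.058] for b in(-.04,.04)]+[[*S2W(.286,-.047),.064]])).round(1).tolist())
    hsv=cv2.cvtColor(im,cv2.COLOR_BGR2HSV)
    for c,lo,hi in(("yel",(20,120,70),(32,255,255)),("red",(0,150,60),(4,255,255)),("red2",(172,150,60),(180,255,255))):
        m=cv2.inRange(hsv,lo,hi);k,l,st,ce=cv2.connectedComponentsWithStats(m)
        print(c,[(s.tolist(),q.round(1).tolist()) for s,q in zip(st[1:],ce[1:]) if s[4]>3][:12])
def R(p):d=p[:2]-np.array([.5883,-.0642]);return np.cos(1.7483)*d[0]+np.sin(1.7483)*d[1],-np.sin(1.7483)*d[0]+np.cos(1.7483)*d[1]
print("tcp in stand",R(o["ee_pos"]))
```

```text
{'ee_pos': array([ 0.608, -0.164,  0.066]), 'wrist_force': array([-3.118,  0.144,  6.768]), 'torque': array([0.036, 0.561, 0.311]), 'joints': array([ 0.147,  0.914,  0.079,  1.676, -0.119,  0.556,  0.474]), 'opening': np.float64(0.023)}
top [[265.4, 215.4], [268.7, 241.1], [207.1, 220.3]]
yel [([264, 216, 3, 5, 8], [265.1, 217.9]), ([265, 222, 3, 6, 12], [266.1, 224.3]), ([266, 230, 3, 4, 5], [267.2, 231.8]), ([267, 235, 3, 6, 9], [267.8, 237.2])]
red [([417, 274, 6, 31, 105], [419.8, 291.5])]
red2 [([416, 274, 7, 19, 70], [418.4, 281.8]), ([416, 287, 8, 19, 49], [420.4, 297.5])]
side [[273.2, 233.9], [304.1, 235.6], [260.5, 279.5]]
yel [([294, 212, 6, 6, 17], [296.5, 214.0]), ([273, 234, 31, 4, 75], [288.3, 235.2])]
red [([356, 169, 28, 8, 122], [370.1, 172.2])]
red2 [([356, 168, 4, 2, 4], [357.5, 168.2]), ([362, 169, 9, 1, 9], [366.0, 169.0]), ([356, 171, 5, 3, 6], [357.7, 172.5]), ([372, 170, 7, 1, 7], [375.0, 170.0]), ([380, 171, 5, 6, 10], [382.9, 172.5]), ([369, 175, 5, 1, 5], [371.0, 175.0]), ([247, 279, 13, 3, 20], [252.2, 279.8])]
tcp in stand (np.float64(-0.10151770155664958), np.float64(-0.001320362963707404))
```

Run:
```python
from h import *
for f,box in(("w1",(370,215,420,275)),("w2",(455,255,490,310))):
    im=cv2.imread(f"pics/{f}.png").astype(int);C=load(f);x0,y0,x1,y1=box
    m=(im[...,2]-im[...,:2].max(2))>60
    ys=[y for y in range(y0,y1) if m[y,x0:x1].any()]
    print(f,[(y,x0+np.flatnonzero(m[y,x0:x1])[[0,-1]]) for y in ys[::4]],ys[0],ys[-1])
    for x in(.283,.286,.289):
        print(x,[(z,b,proj(C,[[*S2W(x+e,b),z]])[0].round(1).tolist()) for e in(-.003,.003) for z in(.061,.067) for b in(-.047,-.07)])
```

```text
w1 [(232, array([403, 404])), (236, array([403, 405])), (240, array([402, 404])), (244, array([402, 404])), (248, array([401, 403])), (252, array([401, 403]))] 232 254
0.283 [(0.061, -0.047, [398.6, 230.5]), (0.061, -0.07, [397.2, 245.6]), (0.067, -0.047, [400.2, 232.0]), (0.067, -0.07, [398.7, 247.3]), (0.061, -0.047, [402.9, 230.4]), (0.061, -0.07, [401.4, 245.6]), (0.067, -0.047, [404.6, 231.9]), (0.067, -0.07, [403.0, 247.3])]
0.286 [(0.061, -0.047, [400.8, 230.4]), (0.061, -0.07, [399.3, 245.6]), (0.067, -0.047, [402.4, 231.9]), (0.067, -0.07, [400.9, 247.3]), (0.061, -0.047, [405.0, 230.4]), (0.061, -0.07, [403.5, 245.6]), (0.067, -0.047, [406.7, 231.9]), (0.067, -0.07, [405.1, 247.3])]
0.289 [(0.061, -0.047, [402.9, 230.4]), (0.061, -0.07, [401.4, 245.6]), (0.067, -0.047, [404.6, 231.9]), (0.067, -0.07, [403.0, 247.3]), (0.061, -0.047, [407.2, 230.4]), (0.061, -0.07, [405.6, 245.5]), (0.067, -0.047, [408.9, 231.8]), (0.067, -0.07, [407.3, 247.2])]
w2 [(265, array([472, 473])), (269, array([471, 477])), (273, array([470, 476])), (277, array([469, 476])), (281, array([469, 475])
[... 241 characters left out ...]
0]), (0.067, -0.07, [464.6, 290.4]), (0.061, -0.047, [471.8, 262.7]), (0.061, -0.07, [467.4, 286.6]), (0.067, -0.047, [476.2, 266.0]), (0.067, -0.07, [471.6, 290.3])]
0.286 [(0.061, -0.047, [468.3, 262.7]), (0.061, -0.07, [464.0, 286.6]), (0.067, -0.047, [472.6, 266.0]), (0.067, -0.07, [468.1, 290.3]), (0.061, -0.047, [475.3, 262.7]), (0.061, -0.07, [470.8, 286.6]), (0.067, -0.047, [479.8, 266.0]), (0.067, -0.07, [475.1, 290.3])]
0.289 [(0.061, -0.047, [471.8, 262.7]), (0.061, -0.07, [467.4, 286.6]), (0.067, -0.047, [476.2, 266.0]), (0.067, -0.07, [471.6, 290.3]), (0.061, -0.047, [478.8, 262.7]), (0.061, -0.07, [474.2, 286.5]), (0.067, -0.047, [483.4, 265.9]), (0.067, -0.07, [478.6, 290.3])]
```

Run:
```python
from h import *
def R(p):d=p[:2]-np.array([.5883,-.0642]);return np.cos(1.7483)*d[0]+np.sin(1.7483)*d[1],-np.sin(1.7483)*d[0]+np.cos(1.7483)*d[1]
for f,box in(("w1",(262,165,290,235)),("w2",(250,160,280,260))):
    im=cv2.imread(f"pics/{f}.png").astype(int);C=load(f);x0,y0,x1,y1=box
    m=(im[...,1]-im[...,0])>60
    for y in range(y0+8,y1,12):
        q=np.flatnonzero(m[y,x0:x1])
        if len(q):print(f,y,x0+q[0],x0+q[-1],np.round([R(back(C,(x0+q[0]-.5,y),.058)),R(back(C,(x0+q[-1]+.5,y),.058))],4).tolist())
o=robot.observe();p=o["ee_pos"];u=np.array([-np.sin(np.radians(10.17)),np.cos(np.radians(10.17)),0])
plan(p+u*.17,10.17)
```

```text
w1 173 274 277 [[0.1061, 0.0359], [0.1115, 0.0358]]
w1 185 274 277 [[0.1057, 0.0195], [0.1111, 0.0195]]
w1 197 274 277 [[0.1053, 0.0028], [0.1108, 0.0028]]
w1 209 274 277 [[0.1049, -0.0143], [0.1104, -0.0143]]
w1 221 274 277 [[0.1044, -0.0318], [0.11, -0.0318]]
w2 168 258 265 [[0.1051, 0.0346], [0.1114, 0.0346]]
w2 180 259 265 [[0.1056, 0.025], [0.1112, 0.025]]
w2 192 259 265 [[0.1053, 0.0152], [0.1109, 0.0152]]
w2 204 259 265 [[0.105, 0.0052], [0.1107, 0.0051]]
w2 216 259 266 [[0.1046, -0.0051], [0.1112, -0.0052]]
w2 228 260 266 [[0.1051, -0.0156], [0.111, -0.0157]]
w2 240 260 266 [[0.1048, -0.0264], [0.1107, -0.0265]]
w2 252 260 266 [[0.1045, -0.0375], [0.1105, -0.0375]]
[0.57748233 0.00340012 0.0662703 ] shift [ 1.7e+00  1.0e-03 -1.0e-03] turn [-0.     0.001  0.001]
```

Request:
{"method": "jog_arm", "body": {"series": [[0.1,0,0,0,0,0,0],[0.25,0,0,0,0,0,0],[0.4,0,0,0,0,0,0],[0.55,0,0,0,0,0,0],[0.7,0,0,0,0,0,0],[0.85,0,0,0,0,0,0],[0.95,0,0,0,0,0,0],[1,0,0,0,0,0,0],[1,0,0,0,0,0,0]]}}

```text
time_s: 15.98
ee_pos: [0.5912, -0.0668, 0.0663]
eef_rot: [2.014, 2.406, 0.0]
wrist_force: [0.1, -4.6, 6.1]
opening: 0.0233
gripper_force: 60.5
```

Request:
{"method": "jog_arm", "body": {"series": [[0.1,0,0,0,0,0,0],[0.2,0,0,0,0,0,0],[0.32,0,0,0,0,0,0],[0.44,0,0,0,0,0,0],[0.55,0,0,0,0,0,0],[0.62,0,0,0,0,0,0],[0.65,0,0,0,0,0,0],[0.65,0,0,0,0,0,0],[0.65,0,0,0,0,0,0]]}}

```text
time_s: 17.1
ee_pos: [0.58, -0.0039, 0.0664]
eef_rot: [2.015, 2.404, -0.0]
wrist_force: [1.6, -5.6, 6.7]
opening: 0.0235
gripper_force: 60.7
```

Run:
```python
from h import *
def R(p):d=p[:2]-np.array([.5883,-.0642]);return np.cos(1.7483)*d[0]+np.sin(1.7483)*d[1],-np.sin(1.7483)*d[0]+np.cos(1.7483)*d[1]
o=robot.observe();print("tcp",R(o["ee_pos"]),"yaw",np.degrees(np.arctan2(*Ro.from_rotvec(o["eef_rot"]).as_matrix()[[1,0],1])),o["wrist_force"])
g=np.zeros((600,800,3),np.uint8)
for n,(a,b),x in(("top",(170,185),0),("side",(235,235),400)):
    im=snap(n,n+"9");C=load(n+"9")
    g[:,x:x+395]=cv2.resize(im[b:b+75,a:a+79] if 0 else im[b:b+100,a:a+79],(395,500),interpolation=cv2.INTER_CUBIC)[:600] if 0 else np.pad(cv2.resize(im[b:b+100,a:a+79],(395,500),interpolation=cv2.INTER_CUBIC),((0,100),(0,0),(0,0)))
    print(n,proj(C,np.array([[*S2W(.276,q),.058] for q in(-.04,.04)]+[[*S2W(.2857,-.047),.064],[*S2W(.2857,-.08),.064]])).round(1).tolist())
cv2.imwrite("pics/m9.png",g)
```

```text
tcp (np.float64(0.06079482668181808), np.float64(-0.0024247570080793545)) yaw 10.04857500815716 [ 1.57613773 -5.58228196  6.73823234]
top [[210.9, 222.5], [213.6, 248.4], [207.2, 220.3], [206.2, 209.8]]
side [[264.3, 278.6], [299.6, 280.9], [260.5, 279.4], [246.0, 278.5]]
```

View pics/m9.png

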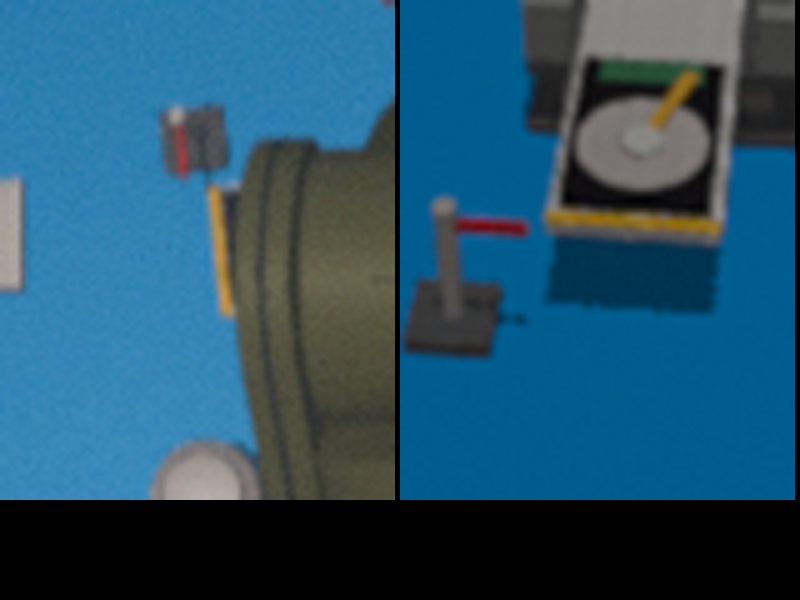

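The top view puts the yellow edge at about (211.5,223) and the red tip at about (206,219). The side view agrees: the carrier is level and about 12.5 mm short.

Request:
{"method": "jog_arm", "body": {"series": [[0.04,0,0,0,0,0,0],[0.08,0,0,0,0,0,0],[0.125,0,0,0,0,0,0],[0.125,0,0,0,0,0,0],[0.125,0,0,0,0,0,0],[0.125,0,0,0,0,0,0]]}}

```text
time_s: 17.95
ee_pos: [0.5778, 0.0083, 0.0665]
eef_rot: [2.015, 2.404, -0.0]
wrist_force: [1.2, -6.0, 7.0]
opening: 0.0232
gripper_force: 60.7
```

Run:
```python
from h import *
def R(p):d=p[:2]-np.array([.5883,-.0642]);return np.cos(1.7483)*d[0]+np.sin(1.7483)*d[1],-np.sin(1.7483)*d[0]+np.cos(1.7483)*d[1]
o=robot.observe();print("tcp",R(o["ee_pos"]),o["ee_pos"],o["wrist_force"],o["qvel"].round(4),o["gripper_force"])
for n in("top","side"):
    im=snap(n,n+"10").astype(int);C=load(n+"10")
    y=(im[...,1]-im[...,0])>45;r=(im[...,2]-im[...,:2].max(2))>30
    T=np.linspace(.25,.31,601)
    if n=="top":
        P=lambda b,z:proj(C,np.array([[*S2W(t,b),z] for t in T]))
        A=[("yel",y,b,.058) for b in(-.036,-.03,-.02,-.01)]+[("red",r,b,.067) for b in(-.05,-.055,-.06,-.07)]
    else: A=[("yel",y,b,.058) for b in(-.035,-.02,0,.02,.035)]+[("red",r,b,.064) for b in(-.05,-.055,-.06,-.07)];P=lambda b,z:proj(C,np.array([[*S2W(t,b),z] for t in T]))
    f=im.astype(np.float32)
    for nm,_,b,z in A:
        q=P(b,z).astype(np.float32);v=cv2.remap(f,q[None,:,0].copy(),q[None,:,1].copy(),cv2.INTER_LINEAR)[0]
        s=(v[:,1]-v[:,0]) if nm=="yel" else v[:,2]-v[:,1]
        s=s-np.median(s) if nm=="red" else s
        k=s>s.max()/2 ; print(n,nm,b,round(float(s.max())),T[k][[0,-1]].round(4),round(float((T[k]).mean()),4))
```

```text
tcp (np.float64(0.07319242728293275), np.float64(-0.0025132845162333384)) [0.57784999 0.00828617 0.06645628] [ 1.18027209 -5.97174509  6.95899005] [ 0.0009  0.001   0.0003  0.001  -0.001  -0.0018  0.0012] 60.72502255439758
top yel -0.036 60 [0.2804 0.2865] 0.2835
top yel -0.03 80 [0.2806 0.2861] 0.2834
top yel -0.02 80 [0.2804 0.2865] 0.2835
top yel -0.01 67 [0.2803 0.2866] 0.2834
top red -0.05 57 [0.2856 0.2902] 0.2879
top red -0.055 91 [0.285  0.2904] 0.2877
top red -0.06 93 [0.2849 0.2902] 0.2875
top red -0.07 71 [0.2844 0.2911] 0.2878
side yel -0.035 87 [0.2816 0.2895] 0.2856
side yel -0.02 86 [0.2828 0.2895] 0.2862
side yel 0 87 [0.2811 0.2893] 0.2852
side yel 0.02 87 [0.2825 0.2894] 0.286
side yel 0.035 74 [0.2826 0.2897] 0.2862
side red -0.05 168 [0.2837 0.294 ] 0.2888
side red -0.055 183 [0.2835 0.2936] 0.2885
side red -0.06 186 [0.2831 0.2936] 0.2884
side red -0.07 185 [0.2832 0.2937] 0.2884
```

```bash
python3 -c "
from plant import robot
print(robot.close_job())"
```

```text
the job is handed in; nothing more can be done
None
```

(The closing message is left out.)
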